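# Set the iris damper of a bench extraction port and clamp it

## Robot

A 6-joint arm with a two-finger parallel gripper is mounted at the origin on the work surface. World frame = base frame: x ahead of the robot, y to its left, z up, the work surface at z = 0. Lengths are in m, angles in degrees, forces in N, time in s.
With the tool pointing down it reaches from about 0.4 to 0.825 m from the base axis. Payload 7 kg.
Tool frame: the origin (TCP) lies midway between the tips of the shut fingers; the grasp point (between the pads) lies 19 mm behind it (r.grip_point_offset is the z of the grasp point in the tool frame, in m); z points along the fingers, y is the line along which they close (so a half turn about z gives the same grasp; the last joint's range is limited). The gripper opens to 88 mm and grips with 3 to 60 N. Pads are 19 mm wide; open, the fingers measure 130 mm over their backs; the gripper's body (78 mm by 193 mm) begins 47 mm behind the grasp point.
Start: joints at [81.48, 20.546, 0.682, 0, -70.136, -16.507], TCP at [0.286, 0.612, 0.227] pointing down, gripper open.
Joint ranges: [-176.03, 176.03], [-82.01, 121.73], [-58.28, 71.71], [-173.87, 95.51], [-174.79, -0.11], [-173.66, 173.66]. Speed limits (degrees/s): [136.94, 136.94, 172.46, 180, 180, 180].

## Interface

Orientations are given as [roll, pitch, yaw] about the fixed x, y, z axes, in that order (R = Rz(yaw) Ry(pitch) Rx(roll)).
In Python, from plant import r, viewer, recognise, outline_of, pinpoint gives the robot as it stands.
- The arm moves only by the tool move_arm, never from a script. Its argument "targets" is a list of rows, each a list of 2 entries, a list of its own where there are three numbers: the shift along the tool's x, y, z in cm, then the turn, a rotation vector about the tool's x, y, z in rad. A call has 1 to 5 rows; each row is the pose to reach, as a shift and turn from the pose commanded when the call began, along the tool's axes at that moment; what a row does not reach only later rows make up. A row lasts 1/8 s, in which the tool goes at most 62.5 mm and 10.7 degrees, less where a joint would pass 70% of its speed; a pose out of reach is approached as far as the arm can. A call with a gripper value outside its range is refused whole. "jaw" is the finger opening in cm, from 0 to 8.76, set as the call begins (left out, the last holds). The fingers move at their own pace and stop on an object; "squeeze" is the grip in N (left out, the last holds). Time passes only in rows, so rows that repeat a pose let the fingers close. It gives the time, the measured TCP pose, the force, the opening and the grip force at its end, in the units of the state.
- r.get_state(): the state, without advancing time (a new reading comes with each control period).
- viewer.capture(name): name is "scene" or "top" or "wrist"; returns a dict with "image" (384x512x3 uint8, blue, green, red), "intrinsics" (3x3 intrinsics, pixels), "camera_from_world" (4x4, takes a point from world to camera coordinates). Camera axes: x right, y up, looking along -z (the intrinsics and any distortion apply to the point x, -y, -z); pixel columns grow to the right and rows downward; lengths in m; the calibration is good to about 2 mm. A picture is of the moment at which its call begins. There is no depth.
- r.close_job(): hands the job in; it is judged then, once.
Trained networks look in the newest picture that a camera, given by its name, has taken for a name from the list of things; names that differ only in an ending like _2 or _b are one class to them, and where a whole thing is asked for, a point or a joint stands for the part that bears it (a point fixed in the world has none). Each returns a list of dicts, best first, with "score" (0 to 1); they miss things now and then, are a little off and sometimes report something else, mostly with a low value. They report only what shows in the picture. A call takes as long as a camera call.
- recognise(label, camera): "box" ([left, top, right, bottom] in pixels, round what is visible of it).
- outline_of(label, camera): "mask" (384x512 bool, what is visible of it) and "box" ([left, top, right, bottom] in pixels, round what is visible of it).
- pinpoint(label, camera): "location" ([row, column] in pixels: a listed point, or the origin of a listed thing).
The state is a dict: "time_s": time; "joints": joint angles; "qd": joint speeds; "joint_torque": joint torques, N m; "tcp_pos": TCP position; "eef_rot": TCP orientation; "contact_force": force on the tool from outside, world axes, zero at the start; "moment": the same for the moment, N m; "gripper_width": finger opening in m; "gripper_force": force on a finger pad.
Only numpy, scipy, OpenCV 4.12 (cv2) and the standard library are available. Lean on these libraries where they do the work, as an engineer would, in place of code of your own. Each camera call takes 0.05 s, during which the arm holds its last target. There are 200 camera calls.

## Task

Set the dust-extraction damper on the bench: push its ring lever around by the upright knob until the pointer on the ring stands at the long mark of the scale, then push the small clamp lever beside it all the way round to its stop, with the pointer still on the long mark. Only push with the fingers - do not take hold of either knob - and leave the loose things on the bench where they are.

Things in the scene. Friction and masses are not known exactly. Their poses are not given: they have to be found in the camera images.
- damper: The damper, bolted down: plywood base 290 x 380 x 8 mm, a round steel barrel on it carrying the scale plate and the grey rotating ring. Origin on the ring's vertical axis at bench height; +x points away from the robot (turned up to 0.3 rad either way), z up. Seen from it: lever on the robot's side, pointer and marks on the far side (+x), clamp lever on the -y (right) side.
- damper_axis (a point): Fixed point on the vertical turning axis of the damper's ring, 60 mm above the bench. Ring: outer radius 92 mm, top 61 mm above the bench; it turns on the barrel.
- scale: Flat round aluminium scale plate under the ring, radius 142 mm, top 38 mm above the bench. Origin on the ring's axis, 34 mm up; its +x runs along the long mark. It does not move during the job but is set at a different angle from one time to the next.
- iris (a joint): Ring angle, rad, growing counter-clockwise seen from above, range 0 to 2.2. At 0 the lever points 2.007 rad (115 degrees) and the pointer -65 degrees from the damper's +x. Stays where it is left; about 1.6 N at the knob turns it (friction 0.22 N m). At the start it always has to turn counter-clockwise, by 0.5 to 1.8 rad, to bring the pointer to the long mark.
- lever_knob (a point): Centre of the top of the upright knob at the end of the ring's lever: black cylinder 18 mm across, 54 to 106 mm above the bench, 140 mm from the ring's axis. The lever is a radial steel bar 14 mm wide, 48 to 56 mm above the bench, passing over the scale plate; beside the knob all is free down to the scale plate (38 mm).
- pointer (a point): Tip of the black arrowhead pointer on the ring (24 mm wide where it leaves the ring, ending in a point), exactly opposite the lever, 104 mm from the axis, 43 mm above the bench. It moves just above the scale plate and its tip ends where the long mark begins.
- long_mark (a point): Inner end, on the centre line, of the long mark on the scale: a black radial bar 8 mm wide, 36 mm long (104 to 140 mm from the axis), 39 mm above the bench. The other marks are shorter and thinner (3 x 16 mm, every 10 degrees, on the outermost part of the scale).
- clamp (a joint): Clamp lever angle about its own vertical pivot, rad, growing counter-clockwise seen from above. 0: points outward, away from the ring (the damper's -y); starts at 0 to 0.25; 1.45: stop, clamped, pointing nearly along the damper's +x. Stays where it is left; about 1.7 N at its knob moves it (friction 0.10 N m). It does not block the ring.
- clamp_pivot (a point): Point on the clamp lever's vertical pivot, 50 mm above the bench; fixed on the damper at 30 mm to -x and 190 mm to -y of its axis. The pivot hub is a steel disc 32 mm across, top 56 mm above the bench.
- clamp_knob (a point): Centre of the top of the upright knob at the end of the clamp lever: black cylinder 16 mm across, from 48 to 88 mm above the bench, 60 mm from the pivot. The lever is a dark steel bar 14 mm wide (46 to 54 mm above the bench); under it are the plywood base, the bench and, near its open position, often a 28 mm high offcut: keep the fingertips above 35 mm there.
- offcut_a: Loose light wood offcut, 90 x 45 x 28 mm, on the bench. Origin at the centre of its underside. Leave alone.
- offcut_b: Loose dark wood offcut, 50 x 70 x 35 mm. Origin at the centre of its underside. Leave alone.
- sander: Loose sanding block, cork with a wooden grip, 110 x 65 x 42 mm. Origin at the centre of its underside. Leave alone.
- glue: Loose white glue bottle, 60 mm across, 170 mm tall, upright. Origin at the centre of its underside. Leave alone.
- tin: Loose empty steel tin, 84 mm across, 60 mm tall. Origin at the centre of its underside. Leave alone.

How it is judged (in metres and radians):
On the way, in this order (a step that is already met when the one before it is completed fails the run):
1. the pointer stands at the long mark while the clamp lever is still open (horizontal distance between pointer and long_mark below 0.006 m and value of joint clamp below 0.6 rad), for 0.3 s.
2. the clamp lever is pushed to its stop (value of joint clamp above 1.33 rad), for 0.2 s.
At the end, for the whole second after the job is handed in: The pointer's tip is within 6 mm of the inner end of the long mark's centre line, the clamp lever is at its stop (beyond 1.33 of 1.45 rad), both at rest (horizontal distance between pointer and long_mark below 0.006 m and value of joint clamp above 1.33 rad and velocity of joint iris between -0.05 and 0.05 rad/s and velocity of joint clamp between -0.05 and 0.05 rad/s); the robot touches nothing.
It fails at once if the clamp lever was closed with the pointer off the long mark (value of joint clamp above 1 rad and horizontal distance between pointer and long_mark above 0.007 m).
It fails at once if the ring lever's knob was taken between the fingers (horizontal distance between the grasp point and lever_knob below 0.01 m and z of the grasp point in the frame of lever_knob below 0.014 m).
It fails at once if the clamp lever's knob was taken between the fingers (horizontal distance between the grasp point and clamp_knob below 0.01 m and z of the grasp point in the frame of clamp_knob below 0.014 m).
It fails at once if a loose thing on the bench was moved or lifted (distance of any of offcut_a, offcut_b, sander, glue, tin from where it was at the start of the episode above 0.02 m).
It also fails if it takes over 51 s, if anything falls off the work surface, if the arm or the gripper's body presses on something with over 40 N, if the wrist force passes 120 N, or if a joint passes its speed limit or range.

## Working session

There is one attempt and no reset: what is moved stays moved. The work goes in short steps, Python scripts to look and compute and a tool call to move; the robot and the scene stay as the last step left them, time stands still between calls to the robot, and variables do not carry over. Pictures are saved under pics/ and viewed, at most 10 in all, crops included, and the job is handed in when it is done.

Besides the shell and the picture viewer there is one more tool, called as name(argument=value, ...) on one line, values as JSON. move_arm: Moves the arm, as the interface text tells. Its arguments: {"type":"object","properties":{"targets":{"type":"array","items":{"type":"array"}},"jaw":{"type":"number"},"squeeze":{"type":"number"}},"required":["targets"]}

```bash
mkdir -p pics; cat > h.py <<'E'
import numpy as np, cv2
from plant import r, viewer, recognise, outline_of, pinpoint
from scipy.spatial.transform import Rotation as Ro
def ray(c,rc):
    K=np.array(c["intrinsics"]);T=np.array(c["camera_from_world"])
    d=np.linalg.inv(K)@[rc[1],rc[0],1]; d=np.array([d[0],-d[1],-d[2]])
    R=T[:3,:3];return -R.T@T[:3,3],R.T@d
def onz(c,rc,z):
    o,d=ray(c,rc);return o+d*(z-o[2])/d[2]
def proj(c,p):
    q=np.array(c["camera_from_world"])@np.append(p,1);v=np.array(c["intrinsics"])@[q[0],-q[1],-q[2]];return v[:2]/v[2]
E
cat > look.py <<'E'
from h import *
import sys
H=dict(damper_axis=.06,lever_knob=.106,pointer=.043,long_mark=.039,clamp_pivot=.05,clamp_knob=.088,offcut_a=0,offcut_b=0,sander=0,glue=0,tin=0,scale=.034,damper=0)
ims=[]
for n in ("top","scene"):
    c=viewer.capture(n);ims.append(c["image"]);print(n)
    for k,z in H.items():
        for p in pinpoint(k,n)[:2]: print(k,round(p["score"],2),np.round(p["location"],1),np.round(onz(c,p["location"],z),4))
for n,i in zip("ab",ims): cv2.imwrite(f"pics/{sys.argv[1]}{n}.png",i)
s=r.get_state();print(s)
E
python3 look.py p1
```

```text
top
damper_axis 0.95 [174.6 222.9] [0.5819 0.0824 0.06  ]
lever_knob 0.58 [205.1 192.2] [0.481  0.1743 0.106 ]
pointer 0.57 [148.3 244.1] [0.6703 0.0144 0.043 ]
long_mark 0.75 [150.  203.9] [0.6662 0.1467 0.039 ]
clamp_pivot 0.86 [174.1 280. ] [ 0.5836 -0.1022  0.05  ]
clamp_pivot 0.41 [220.  157.7] [0.4369 0.2934 0.05  ]
clamp_knob 0.59 [167.6 303.8] [ 0.5992 -0.1765  0.088 ]
offcut_a 0.76 [192.7 317.9] [ 0.5265 -0.2299  0.    ]
offcut_a 0.69 [175.6 153.8] [0.5872 0.3191 0.    ]
offcut_b 0.76 [192.7 317.9] [ 0.5265 -0.2299  0.    ]
offcut_b 0.69 [175.6 153.8] [0.5872 0.3191 0.    ]
sander 0.83 [216.7 160.1] [0.4494 0.2962 0.    ]
glue 0.96 [183.2 381.9] [ 0.5572 -0.444   0.    ]
tin 0.76 [239. 376.] [ 0.3718 -0.4196  0.    ]
damper 0.73 [177. 223.] [0.5811 0.0869 0.    ]
scene
damper_axis 0.58 [188.6 303.6] [0.5928 0.0723 0.06  ]
lever_knob 0.78 [153.4 282.2] [0.4757 0.1636 0.106 ]
pointer 0.8 [209.4 317.5] [0.6615 0.0154 0.043 ]
clamp_pivot 0.73 [220.8 272.3] [ 0.5804 -0.103   0.05  ]
clamp_knob 0.53 [225.9 269.4] [ 0.6074 -0.1721  0.088 ]
offcut_a 0.87 [167.5 332.4] [0.587  0.3402
[... 397 characters left out ...]
0829 0.    ]
{'time_s': 1.4, 'joints': array([ 8.14808698e+01,  2.05459330e+01,  6.82681940e-01,  2.16244456e-04,
       -7.01358798e+01, -1.65059776e+01]), 'qd': array([ 0.00215747,  0.02124938,  0.03786677, -0.00635795, -0.030675  ,
        0.01974109]), 'joint_torque': array([ 1.96559463e-04, -5.82381785e+01,  2.93298966e+01,  7.00249493e+00,
        1.24561027e-02, -2.75504743e-05]), 'tcp_pos': array([0.2855553 , 0.61160726, 0.22657225]), 'eef_rot': array([-1.79999109e+02,  5.19451512e-05, -2.50250343e+01]), 'contact_force': array([-0.07542135,  0.02640912, -0.78033667]), 'moment': array([-0.01928544,  0.01266831,  0.0171996 ]), 'gripper_force': 0.0, 'gripper_width': 0.08764277109936493}
```

```bash
python3 -c "
import cv2,numpy as np
a=cv2.imread('pics/p1a.png')[110:260,130:400];b=cv2.imread('pics/p1b.png')
cv2.imwrite('pics/c1.png',cv2.resize(a,None,fx=2.96,fy=2.96,interpolation=3))"
```

```text
(no output)
```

View pics/c1.png

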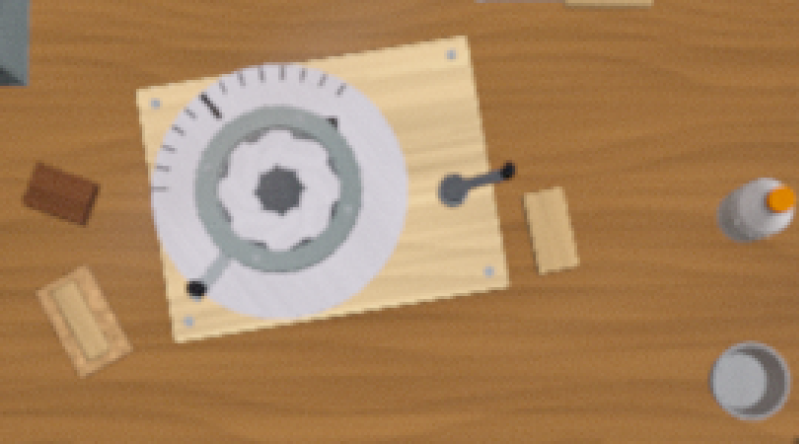

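View pics/p1b.png

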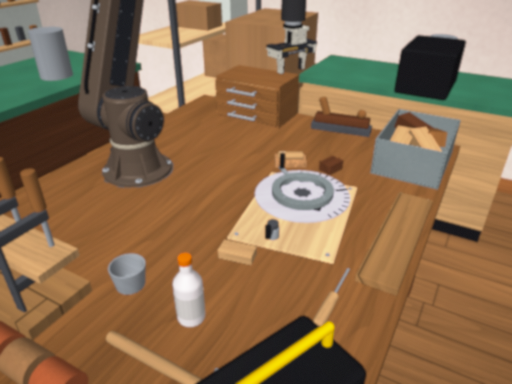

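```bash
cat >> h.py <<'E'
def plan(x,y,z,yaw,n=None,vmax=.05):
    s=r.get_state();p=np.array(s["tcp_pos"]);R=Ro.from_euler("xyz",s["eef_rot"],degrees=True)
    G=Ro.from_euler("xyz",[180,0,yaw],degrees=True)
    d=R.inv().apply(np.array([x,y,z])-p)*100;w=(R.inv()*G).as_rotvec()
    n=n or int(np.ceil(max(np.linalg.norm(d)/100/vmax,np.linalg.norm(w)/.17)))
    print("t",s["time_s"],"full",np.round(d,2),np.round(w,3),"n",n,"step",np.round(d/n,2),np.round(w/n,3))
E
python3 -c "
from h import *
plan(.505,.206,.22,-132)"
```

```text
t 1.4 full [37.04 27.47  0.66] [-0.     0.     1.867] n 11 step [3.37 2.5  0.06] [-0.    0.    0.17]
```

move_arm(targets=[[[4,3,0],[0,0,0.18]],[[9,7,0],[0,0,0.36]],[[14,10,0],[0,0,0.54]],[[18,13,0],[0,0,0.72]],[[22,16,0],[0,0,0.9]]], jaw=0)

```text
time_s: 2.02
tcp_pos: [0.4179, 0.372, 0.2269]
eef_rot: [-180.0, 0.0, -76.9]
contact_force: [1.5, 0.3, 0.4]
gripper_width: 0.0431
gripper_force: 0.0
```

```bash
python3 -c "
from h import *
plan(.505,.206,.22,-132)"
```

```text
t 2.025 full [18.14 -4.73  0.68] [-0.     0.001  0.961] n 6 step [ 3.02 -0.79  0.11] [-0.    0.    0.16]
```

move_arm(targets=[[[4,-1,0.1],[0,0,0.18]],[[8,-2,0.3],[0,0,0.36]],[[12,-3,0.5],[0,0,0.54]],[[15,-4,0.6],[0,0,0.72]],[[18.1,-4.7,0.7],[0,0,0.9]]])

```text
time_s: 2.65
tcp_pos: [0.5055, 0.2073, 0.2197]
eef_rot: [-180.0, 0.0, -128.5]
contact_force: [0.2, 0.7, 0.8]
gripper_width: 0.0009
gripper_force: 0.0
```

move_arm(targets=[[[0,0,0],[0,0,0.06]],[[0,0,0],[0,0,0.06]]])

```text
time_s: 2.9
tcp_pos: [0.5051, 0.208, 0.2197]
eef_rot: [-180.0, 0.0, -131.6]
contact_force: [0.4, 0.4, 0.3]
gripper_width: 0.0006
gripper_force: 0.0
```

```bash
cat > wl.py <<'E'
from h import *
import sys
H=dict(damper_axis=.06,lever_knob=.106,pointer=.043,long_mark=.039,clamp_pivot=.05,clamp_knob=.088)
for n in sys.argv[2:]:
    c=viewer.capture(n);cv2.imwrite(f"pics/{sys.argv[1]}{n}.png",c["image"]);print(n)
    for k,z in H.items():
        for p in pinpoint(k,n)[:1]: print(k,round(p["score"],2),np.round(p["location"],1),np.round(onz(c,p["location"],z),4))
print(r.get_state()["tcp_pos"],r.get_state()["eef_rot"],r.get_state()["time_s"])
E
python3 wl.py p2 wrist
```

```text
wrist
damper_axis 0.6 [140.4 133.4] [0.5824 0.0812 0.06  ]
lever_knob 0.71 [136.5 250.6] [0.4732 0.1661 0.106 ]
pointer 0.97 [142.   52.3] [0.6658 0.0123 0.043 ]
long_mark 0.9 [214.2 136. ] [0.6645 0.1444 0.039 ]
clamp_knob 0.58 [134.4 153.4] [0.5502 0.0971 0.088 ]
[0.50475445 0.20868481 0.21957029] [-1.79999553e+02 -3.08812248e-03 -1.31532628e+02] 3.25
```

View pics/p2wrist.png

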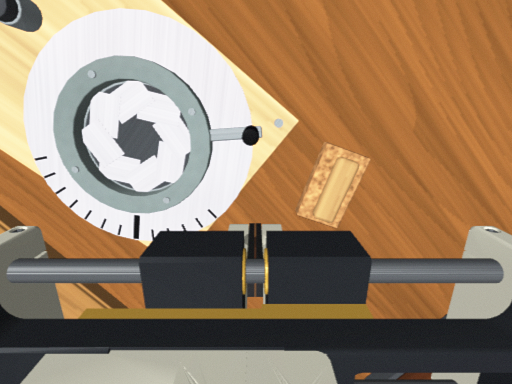

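```bash
python3 -c "
from h import *
plan(.498,.1985,.068,-128,4)"
```

```text
t 3.25 full [ 1.21 -0.17 15.16] [-0.    -0.    -0.062] n 4 step [ 0.3  -0.04  3.79] [-0.    -0.    -0.015]
```

move_arm(targets=[[[0.3,0,4],[0,0,-0.03]],[[0.7,-0.1,8],[0,0,-0.06]],[[1.2,-0.2,12],[0,0,-0.06]],[[1.2,-0.2,14.5],[0,0,-0.06]],[[1.2,-0.2,15.2],[0,0,-0.06]]])

```text
time_s: 3.88
tcp_pos: [0.4977, 0.1976, 0.0661]
eef_rot: [180.0, -0.2, -128.1]
contact_force: [-0.1, 0.2, 0.3]
gripper_width: 0.0006
gripper_force: 0.0
```

```bash
cat > arc.py <<'E'
from h import *
import sys
# rows along the arc: lever angles, tool offset behind knob
A=np.array([.5824,.0812])
def arc(ths,off=.0185,z=.068):
    s=r.get_state();p=np.array(s["tcp_pos"]);R=Ro.from_euler("xyz",s["eef_rot"],degrees=True)
    for t in ths:
        a=np.radians(t);k=A+.14*np.array([np.cos(a),np.sin(a)])-off*np.array([-np.sin(a),np.cos(a)])
        G=Ro.from_euler("xyz",[180,0,t+90],degrees=True)
        print(t,np.round(R.inv().apply([*(k),z]-p)*100,1),np.round((R.inv()*G).as_rotvec(),2))
arc([float(v) for v in sys.argv[1:]])
E
python3 arc.py 138 142 146 152 158 164 170
```

```text
138.0 [ 1.1 -0.  -0.2] [ 0.   -0.    0.07]
142.0 [ 2.1  0.1 -0.2] [ 0. -0. -0.]
146.0 [ 3.1  0.2 -0.2] [ 0.   -0.   -0.07]
152.0 [ 4.6  0.3 -0.2] [ 0.   -0.   -0.18]
158.0 [ 6.   0.1 -0.2] [ 0.   -0.   -0.28]
164.0 [ 7.5 -0.2 -0.2] [ 0.   -0.   -0.39]
170.0 [ 8.9 -0.6 -0.2] [ 0.   -0.   -0.49]
```

move_arm(targets=[[[1.2,0,0],[0,0,0]],[[2.1,0.1,0],[0,0,0]],[[3.1,0.2,0],[0,0,-0.07]],[[4.6,0.3,0],[0,0,-0.18]],[[6,0.1,0],[0,0,-0.28]]])

```text
time_s: 4.5
tcp_pos: [0.4609, 0.1518, 0.069]
eef_rot: [-179.9, 0.2, -111.9]
contact_force: [0.8, 2.6, 0.3]
gripper_width: 0.0012
gripper_force: 0.9
```

```bash
python3 wl.py p3 wrist;python3 arc.py 158 164 169 174 179 184 
```

```text
wrist
damper_axis 0.69 [201.9  43.3] [0.5826 0.0803 0.06  ]
lever_knob 0.63 [231.3 250.5] [0.4546 0.1305 0.106 ]
[0.46084775 0.15183207 0.06784545] [-1.79984176e+02  2.55166118e-02 -1.12190863e+02] 4.85
158.0 [ 0.1  0.1 -0. ] [-0.  0. -0.]
164.0 [ 1.6  0.2 -0. ] [-0.    0.   -0.11]
169.0 [ 2.9  0.2 -0. ] [-0.   0.  -0.2]
174.0 [ 4.1  0.  -0. ] [-0.    0.   -0.28]
179.0 [ 5.3 -0.2 -0. ] [-0.    0.   -0.37]
184.0 [ 6.5 -0.5 -0. ] [-0.    0.   -0.46]
```

move_arm(targets=[[[1.6,0.2,0],[0,0,-0.11]],[[2.9,0.2,0],[0,0,-0.2]],[[4.1,0,0],[0,0,-0.28]],[[5.3,-0.2,0],[0,0,-0.37]],[[6.5,-0.5,0],[0,0,-0.46]]])

```text
time_s: 5.48
tcp_pos: [0.4416, 0.09, 0.0678]
eef_rot: [-179.9, 0.0, -85.6]
contact_force: [2.1, 1.7, 0.1]
gripper_width: 0.0002
gripper_force: 1.1
```

```bash
python3 arc.py 189 194 199 203 206 
```

```text
189.0 [ 1.2  0.1 -0. ] [-0.    0.   -0.08]
194.0 [ 2.5  0.1 -0. ] [-0.    0.   -0.17]
199.0 [ 3.7  0.  -0. ] [-0.    0.   -0.26]
203.0 [ 4.7 -0.1 -0. ] [-0.    0.   -0.32]
206.0 [ 5.4 -0.3 -0. ] [-0.    0.   -0.38]
```

move_arm(targets=[[[1.2,0.1,0],[0,0,-0.08]],[[2.5,0.1,0],[0,0,-0.17]],[[3.7,0,0],[0,0,-0.26]],[[4.7,-0.1,0],[0,0,-0.32]],[[5.4,-0.3,0],[0,0,-0.38]]])

```text
time_s: 6.1
tcp_pos: [0.4482, 0.036, 0.0677]
eef_rot: [-180.0, 0.0, -63.9]
contact_force: [-1.6, 1.3, 1.2]
gripper_width: 0.0001
gripper_force: 0.8
```

```bash
python3 wl.py p4 top wrist; python3 arc.py 208 210 212 214 ; python3 -c "
import cv2
a=cv2.imread('pics/p4top.png')[120:230,160:320];a=cv2.resize(a,None,fx=3.2,fy=3.2,interpolation=3)
b=cv2.imread('pics/p4wrist.png')[:,:];b=cv2.resize(b,(470,352))
import numpy as np
o=np.zeros((352,470+512,3),'uint8');o[:,:512]=a;o[:,512:]=b
cv2.imwrite('pics/c4.png',cv2.resize(o,(800,287)))"
```

```text
top
damper_axis 0.96 [173.4 222.5] [0.5858 0.0837 0.06  ]
pointer 0.85 [141.2 209.4] [0.6946 0.1283 0.043 ]
long_mark 0.78 [148.5 205.2] [0.6712 0.1424 0.039 ]
clamp_pivot 0.84 [172.5 280.6] [ 0.5888 -0.1042  0.05  ]
clamp_knob 0.47 [166.6 306.7] [ 0.6024 -0.1857  0.088 ]
wrist
damper_axis 0.7 [180.8  93.2] [0.5562 0.049  0.06  ]
lever_knob 0.76 [233.8 247.4] [0.4605 0.0184 0.106 ]
[0.44769638 0.03584872 0.06758458] [-1.79999218e+02 -6.82756930e-04 -6.39871407e+01] 6.8
208.0 [ 0.5 -0.  -0. ] [-0.   -0.   -0.03]
210.0 [ 1.  0. -0.] [-0.   -0.   -0.07]
212.0 [ 1.5  0.  -0. ] [-0.  -0.  -0.1]
214.0 [ 1.9  0.  -0. ] [-0.   -0.   -0.14]
```

View pics/c4.png

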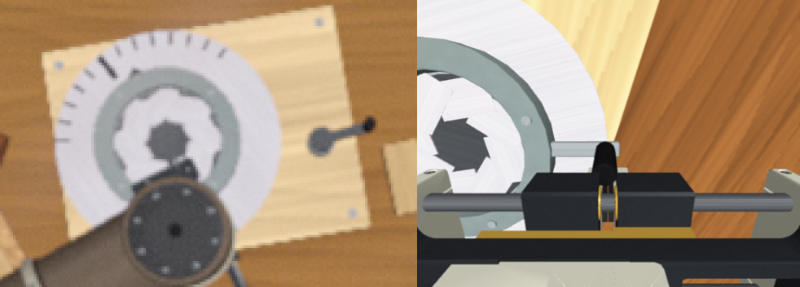

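move_arm(targets=[[[0.5,0,0],[0,0,-0.03]],[[1,0,0],[0,0,-0.07]],[[1.5,0,0],[0,0,-0.1]],[[1.9,0,0],[0,0,-0.14]],[[1.9,0,0],[0,0,-0.14]]])

```text
time_s: 7.42
tcp_pos: [0.4561, 0.0186, 0.0675]
eef_rot: [180.0, 0.0, -56.0]
contact_force: [-0.8, 1.0, -1.1]
gripper_width: 0.0003
gripper_force: 0.0
```

```bash
python3 -c "
from h import *
s=r.get_state();print(s['tcp_pos'],s['eef_rot'])
# where does wrist camera sit in tool frame
c=viewer.capture('wrist');T=np.array(c['camera_from_world']);o=-T[:3,:3].T@T[:3,3]
R=Ro.from_euler('xyz',s['eef_rot'],degrees=True);print('cam in tool',R.inv().apply(o-s['tcp_pos']),'look',R.inv().apply(-T[2,:3]))
for p in pinpoint('lever_knob','wrist')[:1]:
  k=onz(c,p['location'],.106)[:2]-[.5824,.0812];print(k,np.degrees(np.arctan2(k[1],k[0]))%360,np.hypot(*k))
"
```

```text
[0.45605432 0.01858571 0.06752654] [ 1.79996534e+02  5.43106814e-04 -5.60053728e+01]
cam in tool [ 8.06557984e-02 -1.29323230e-04 -1.57220058e-01] look [-2.97797032e-01 -6.73352181e-04  9.54628972e-01]
[-0.11380399 -0.07764482] 214.3044675525171 0.13776816613679965
```

move_arm(targets=[[[-1.5,0,-0.5],[0,0,0]],[[-2,0,-4.5],[0,0,0]],[[-2.5,-5,-8],[0,0,0]],[[-3,-10,-8],[0,0,0]],[[-3.5,-15,-8],[0,0,0]]])

```text
time_s: 8.15
tcp_pos: [0.5617, 0.1337, 0.1489]
eef_rot: [-179.9, -0.0, -56.0]
contact_force: [-0.4, 0.4, -0.0]
gripper_width: 0.0003
gripper_force: 0.0
```

move_arm(targets=[[[0,-4.5,0],[0,0,0]],[[0,-9,0],[0,0,0]],[[0,-9,0],[0,0,0]],[[0,-9,0],[0,0,0]]])

```text
time_s: 8.65
tcp_pos: [0.6344, 0.1826, 0.1472]
eef_rot: [179.9, 0.0, -56.0]
contact_force: [-0.0, 0.0, 1.1]
gripper_width: 0.0005
gripper_force: 0.0
```

```bash
python3 wl.py p5 wrist
```

```text
wrist
damper_axis 0.57 [134.2 365. ] [0.5846 0.0798 0.06  ]
pointer 0.78 [133.2 250.9] [0.6694 0.1377 0.043 ]
long_mark 0.89 [143.1 251.4] [0.6635 0.1457 0.039 ]
clamp_knob 0.26 [133.6 366.6] [0.5947 0.0828 0.088 ]
[0.63510756 0.18184603 0.14811221] [-1.79962238e+02  1.55303071e-03 -5.59822233e+01] 9.0
```

View pics/p5wrist.png

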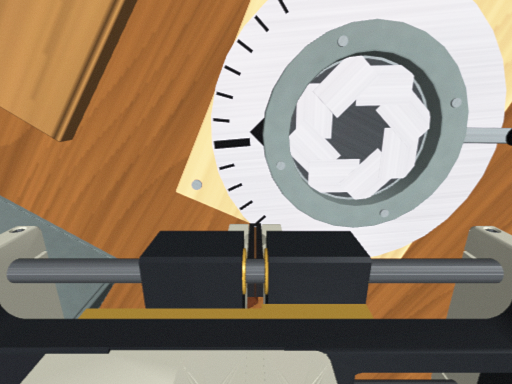

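```bash
cat > e.py <<'E'
from h import *
c=cv2.imread('pics/p5wrist.png')
# refine: rows of dark pixels in mark / pointer
g=c.max(2)[100:170,205:275]<60
n,l,st,ce=cv2.connectedComponentsWithStats(g.astype('uint8'))
for i in range(1,n):
    if st[i,4]>15:
        ys,xs=np.where(l==i);m=xs==xs.min();M=xs>=xs.max()-2
        print(st[i],ce[i]+[205,100],'left tip row',ys[m].mean()+100,xs.min()+205,'right',ys[M].mean()+100,xs.max()+205)
E
python3 e.py; sed -i 's/^arc(.*$/arc([float(v) for v in sys.argv[3:]],float(sys.argv[1]),float(sys.argv[2]))/' arc.py; python3 arc.py .038 .148 211; python3 arc.py .038 .068 211
```

```text
[ 9 19 15  3 27] [221. 120.] left tip row 119.5 214 right 120.5 228
[ 46  19  13  25 156] [258.35897436 131.16666667] left tip row 131.5 251 right 130.3695652173913 263
[ 10  39  35   9 233] [231.70815451 143.04291845] left tip row 144.5 215 right 142.1875 249
[15 64 14  5 23] [226.34782609 166.34782609] left tip row 168.0 220 right 164.75 233
211.0 [ 0.9 23.8 -0. ] [-0.    0.    0.05]
211.0 [ 0.9 23.8  8. ] [-0.    0.    0.05]
```

move_arm(targets=[[[0.2,6,0],[0,0,0]],[[0.4,12,0],[0,0,0]],[[0.6,18,0],[0,0,0.05]],[[0.9,23.8,0],[0,0,0.05]],[[0.9,23.8,0],[0,0,0.05]]])

```text
time_s: 9.62
tcp_pos: [0.4398, 0.0391, 0.148]
eef_rot: [-180.0, 0.0, -58.9]
contact_force: [0.3, 0.2, 1.8]
gripper_width: 0.0004
gripper_force: 0.0
```

move_arm(targets=[[[0,0,4],[0,0,0]],[[0,0,7],[0,0,0]],[[0,0,8],[0,0,0]],[[0,0,8],[0,0,0]]])

```text
time_s: 10.12
tcp_pos: [0.4434, 0.0415, 0.0675]
eef_rot: [179.9, -0.0, -58.8]
contact_force: [0.0, -0.1, 0.6]
gripper_width: 0.0006
gripper_force: 0.0
```

```bash
python3 arc.py .0185 .068 211 214 216 218 219.5
```

```text
211.0 [ 1.9  0.  -0. ] [ 0. -0.  0.]
214.0 [ 2.6  0.1 -0. ] [ 0.   -0.   -0.05]
216.0 [ 3.1  0.2 -0. ] [ 0.   -0.   -0.08]
218.0 [ 3.6  0.2 -0. ] [ 0.   -0.   -0.12]
219.5 [ 4.   0.2 -0. ] [ 0.   -0.   -0.15]
```

move_arm(targets=[[[1.9,0,0],[0,0,0]],[[2.6,0.1,0],[0,0,-0.05]],[[3.1,0.2,0],[0,0,-0.08]],[[3.6,0.2,0],[0,0,-0.12]],[[4,0.2,0],[0,0,-0.15]]])

```text
time_s: 10.75
tcp_pos: [0.4634, 0.0066, 0.069]
eef_rot: [-179.9, -0.0, -50.2]
contact_force: [-1.0, 2.3, -0.9]
gripper_width: 0.0002
gripper_force: 1.0
```

move_arm(targets=[[[0,0,0],[0,0,0]],[[0,0,0],[0,0,0]]])

```text
time_s: 11.0
tcp_pos: [0.4627, 0.0064, 0.0683]
eef_rot: [-179.9, -0.0, -50.3]
contact_force: [-0.0, -1.1, -0.3]
gripper_width: 0.0002
gripper_force: 0.0
```

```bash
python3 -c "
from h import *
print(r.get_state()['tcp_pos'],r.get_state()['eef_rot'])
c=viewer.capture('wrist')
for p in pinpoint('lever_knob','wrist')[:1]:
  k=onz(c,p['location'],.106)[:2]-[.5824,.0812];print(k,np.degrees(np.arctan2(k[1],k[0]))%360,np.hypot(*k))
plan(.635,.182,.148,-56)
"
```

```text
[0.46265924 0.00635173 0.06829013] [-1.79930999e+02 -2.84589560e-02 -5.02674834e+01]
[-0.10425184 -0.09045308] 220.94621932056057 0.13802248700249273
t 11.1 full [ -2.47 -24.52  -7.99] [-0.001 -0.     0.1  ] n 6 step [-0.41 -4.09 -1.33] [-0.    -0.     0.017]
```

move_arm(targets=[[[-1.5,0,-0.3],[0,0,0]],[[-2,0,-4],[0,0,0.05]],[[-2.2,-5,-8],[0,0,0.1]],[[-2.4,-10,-8],[0,0,0.1]],[[-2.5,-15,-8],[0,0,0.1]]])

```text
time_s: 11.72
tcp_pos: [0.5622, 0.1233, 0.1488]
eef_rot: [-179.9, -0.0, -56.0]
contact_force: [1.0, -0.9, 0.8]
gripper_width: 0.0006
gripper_force: 0.0
```

move_arm(targets=[[[0,-5,0],[0,0,0]],[[0.5,-9.5,0],[0,0,0]],[[0.5,-9.5,0],[0,0,0]],[[0.5,-9.5,0],[0,0,0]]])

```text
time_s: 12.22
tcp_pos: [0.6419, 0.1706, 0.147]
eef_rot: [179.9, 0.0, -56.0]
contact_force: [-0.7, -0.3, 0.2]
gripper_width: 0.0002
gripper_force: 0.0
```

```bash
python3 wl.py p6 wrist; sed -i s/p5/p6/ e.py; python3 e.py; python3 -c "
import cv2
a=cv2.imread('pics/p6wrist.png')[70:220,180:380];cv2.imwrite('pics/c6.png',cv2.resize(a,None,fx=4,fy=4,interpolation=2))"
```

```text
wrist
damper_axis 0.92 [148.9 363.1] [0.5849 0.0789 0.06  ]
pointer 0.89 [159.2 249.9] [0.6637 0.1473 0.043 ]
long_mark 0.75 [158.1 249.5] [0.6643 0.1473 0.039 ]
[0.64273895 0.17012869 0.14813483] [-1.79959911e+02 -2.06579720e-03 -5.59754711e+01] 12.575
[12  9 15  5 24] [224.54166667 110.70833333] left tip row 109.0 217 right 112.4 231
[ 9 34 15  3 24] [220.58333333 134.75      ] left tip row 134.0 214 right 135.4 228
[ 10  44  49  23 361] [241.71191136 156.53185596] left tip row 158.5 215 right 156.61290322580646 263
```

View pics/c6.png

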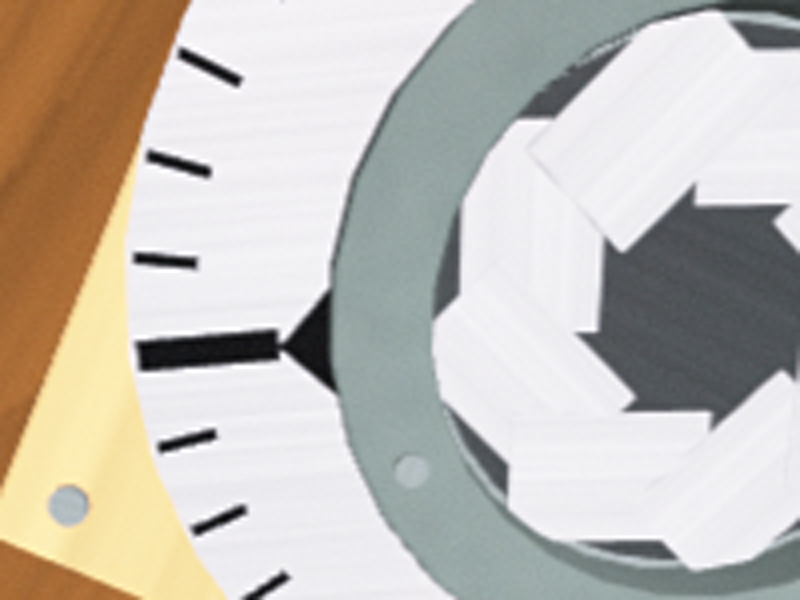

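move_arm(targets=[[[4,4.3,0],[0,0,0]],[[8,8.6,0],[0,0,0]],[[12,13,0],[0,0,0]],[[16,17.3,0],[0,0,0]],[[20,21.6,0],[0,0,0]]])

```text
time_s: 13.2
tcp_pos: [0.5752, -0.1181, 0.1481]
eef_rot: [-180.0, -0.0, -56.0]
contact_force: [1.9, -1.1, 0.0]
gripper_width: 0.0005
gripper_force: 0.0
```

move_arm(targets=[[[0.8,0.9,0],[0,0,0]],[[0.8,0.9,0],[0,0,0]],[[0.8,0.9,0],[0,0,0]]])

```text
time_s: 13.58
tcp_pos: [0.5734, -0.1271, 0.1477]
eef_rot: [-180.0, -0.0, -55.9]
contact_force: [0.3, 0.0, 0.1]
gripper_width: 0.0006
gripper_force: 0.0
```

```bash
python3 wl.py p7 wrist
```

```text
wrist
lever_knob 0.54 [327.3  66.9] [0.6541 0.0652 0.106 ]
pointer 0.89 [325.2  65.8] [0.6677 0.145  0.043 ]
long_mark 0.97 [321.5  69.6] [0.6667 0.1422 0.039 ]
clamp_pivot 0.9 [193.3 241.5] [ 0.5837 -0.118   0.05  ]
clamp_knob 0.74 [326.2  66.4] [0.6582 0.0876 0.088 ]
[ 0.57310391 -0.12740593  0.14746605] [ 1.79994006e+02  4.40985716e-03 -5.59162265e+01] 13.925
```

View pics/p7wrist.png

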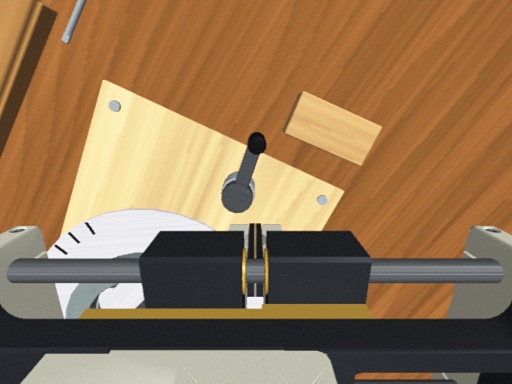

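```bash
python3 -c "
from h import *
c=viewer.capture('wrist')
k=onz(c,[139.5,257.5],.088);p=onz(c,[188,238],.056);print(k,p,k-p,np.hypot(*(k-p)[:2]),np.degrees(np.arctan2(*(k-p)[1::-1])))
print(onz(c,[165,361],.028),onz(c,[133,285],.028),onz(c,[92,305],.028))
"
```

```text
[ 0.60279301 -0.17472938  0.088     ] [ 0.59000788 -0.12277305  0.056     ] [ 0.01278513 -0.05195632  0.032     ] 0.053506253699927724 -76.17563422056888
[ 0.49333452 -0.20834274  0.028     ] [ 0.57899139 -0.19038007  0.028     ] [ 0.58585777 -0.2329262   0.028     ]
```

```bash
cat > cl.py <<'E'
from h import *
import sys
P=np.array([.586,-.116]);off,z=map(float,sys.argv[1:3])
s=r.get_state();p=np.array(s["tcp_pos"]);R=Ro.from_euler("xyz",s["eef_rot"],degrees=True);print(s["time_s"])
for t in map(float,sys.argv[3:]):
    a=np.radians(t);k=P+.06*np.array([np.cos(a),np.sin(a)])-off*np.array([-np.sin(a),np.cos(a)])
    G=Ro.from_euler("xyz",[180,0,t-90],degrees=True)
    print(t,np.round([*k],3),np.round(R.inv().apply([*k,z]-p)*100,1),np.round((R.inv()*G).as_rotvec(),2))
E
python3 cl.py .045 .148 -76
```

```text
13.975
-76.0 [ 0.557 -0.185] [ 3.9  4.6 -0.1] [ 0.   -0.    1.92]
```

move_arm(targets=[[[0.8,1,0],[0,0,0.18]],[[1.6,2,0],[0,0,0.36]],[[2.4,3,0],[0,0,0.54]],[[3.2,4,0],[0,0,0.72]],[[3.9,4.6,0],[0,0,0.9]]])

```text
time_s: 14.6
tcp_pos: [0.5565, -0.1864, 0.1476]
eef_rot: [180.0, 0.0, -107.9]
contact_force: [-0.5, 0.0, 0.6]
gripper_width: 0.0004
gripper_force: 0.0
```

move_arm(targets=[[[0,0,0],[0,0,0.18]],[[0,0,0],[0,0,0.36]],[[0,0,0],[0,0,0.54]],[[0,0,0],[0,0,0.72]],[[0,0,0],[0,0,0.9]]])

```text
time_s: 15.22
tcp_pos: [0.5567, -0.1859, 0.1475]
eef_rot: [180.0, -0.0, -159.4]
contact_force: [-0.5, -0.2, 0.5]
gripper_width: 0.0006
gripper_force: 0.0
```

```bash
python3 cl.py .045 .064 -76
```

```text
15.225
-76.0 [ 0.557 -0.185] [-0.   0.1  8.4] [ 0.   -0.    0.11]
```

move_arm(targets=[[[0,0,3],[0,0,0.11]],[[0,0,6],[0,0,0.11]],[[0,0,8.4],[0,0,0.11]],[[0,0,8.4],[0,0,0.11]]])

```text
time_s: 15.72
tcp_pos: [0.5553, -0.1859, 0.0619]
eef_rot: [179.9, -0.2, -165.4]
contact_force: [-0.3, 0.2, 0.4]
gripper_width: 0.0002
gripper_force: 0.0
```

```bash
python3 cl.py .0175 .064 -90 -80 -72 -64 -55 -46
```

```text
15.725
-90.0 [ 0.568 -0.176] [-1.5  0.6 -0.2] [ 0.   -0.    0.25]
-80.0 [ 0.579 -0.178] [-2.5  0.2 -0.2] [ 0.   -0.    0.08]
-72.0 [ 0.588 -0.178] [-3.3 -0.1 -0.2] [ 0.   -0.   -0.06]
-64.0 [ 0.597 -0.178] [-4.2 -0.2 -0.2] [ 0.  -0.  -0.2]
-55.0 [ 0.606 -0.175] [-5.2 -0.2 -0.2] [ 0.   -0.   -0.36]
-46.0 [ 0.615 -0.171] [-6.2 -0.1 -0.2] [ 0.   -0.   -0.51]
```

move_arm(targets=[[[-1.3,0,0],[0,0,0]],[[-2.4,0,-0.1],[0,0,0]],[[-3.3,-0.1,-0.1],[0,0,-0.06]],[[-4.2,-0.2,-0.1],[0,0,-0.2]],[[-5.2,-0.2,-0.1],[0,0,-0.36]]])

```text
time_s: 16.35
tcp_pos: [0.6085, -0.175, 0.0657]
eef_rot: [-180.0, 0.0, -144.5]
contact_force: [-2.3, -0.6, 0.9]
gripper_width: 0.0005
gripper_force: 1.1
```

```bash
python3 cl.py .0175 .064 -46 -37 -28 -20 -12
```

```text
16.35
-46.0 [ 0.615 -0.171] [-0.8 -0.1  0.2] [-0.    0.   -0.15]
-37.0 [ 0.623 -0.166] [-1.7 -0.1  0.2] [-0.    0.   -0.31]
-28.0 [ 0.631 -0.16 ] [-2.7 -0.   0.2] [-0.    0.   -0.46]
-20.0 [ 0.636 -0.153] [-3.6  0.2  0.2] [-0.   0.  -0.6]
-12.0 [ 0.641 -0.146] [-4.4  0.5  0.2] [-0.    0.   -0.74]
```

Contact force is as expected; the clamp lever is moving.

move_arm(targets=[[[-0.8,-0.1,0.1],[0,0,-0.15]],[[-1.7,-0.1,0.1],[0,0,-0.31]],[[-2.7,0,0.1],[0,0,-0.46]],[[-3.6,0.2,0.1],[0,0,-0.6]],[[-4.4,0.5,0.1],[0,0,-0.74]]])

```text
time_s: 16.98
tcp_pos: [0.6421, -0.1454, 0.0647]
eef_rot: [-179.9, -0.0, -102.1]
contact_force: [0.4, -2.8, -0.2]
gripper_width: 0.0008
gripper_force: 1.1
```

```bash
python3 cl.py .0175 .064 -7 -2 1 4 7; python3 -c "
from h import *
c=viewer.capture('wrist');p=pinpoint('clamp_knob','wrist')
for q in p[:2]:print(q['score'],q['location'],onz(c,q['location'],.088))"
```

```text
16.975
-7.0 [ 0.643 -0.141] [-0.5 -0.   0.1] [-0.   -0.   -0.09]
-2.0 [ 0.645 -0.136] [-1.  -0.1  0.1] [-0.   -0.   -0.18]
1.0 [ 0.646 -0.132] [-1.4 -0.1  0.1] [-0.   -0.   -0.23]
4.0 [ 0.647 -0.129] [-1.7 -0.2  0.1] [-0.   -0.   -0.28]
7.0 [ 0.648 -0.126] [-2.  -0.1  0.1] [-0.   -0.   -0.33]
```

move_arm(targets=[[[-0.5,0,0],[0,0,-0.09]],[[-0.8,0,0],[0,0,-0.15]],[[-1.1,-0.1,0],[0,0,-0.18]],[[-1.4,-0.1,0],[0,0,-0.23]],[[-1.4,-0.1,0],[0,0,-0.23]]])

```text
time_s: 17.7
tcp_pos: [0.6455, -0.1319, 0.0642]
eef_rot: [-179.9, -0.0, -89.3]
contact_force: [2.0, -1.5, 0.4]
gripper_width: 0.0004
gripper_force: 1.0
```

move_arm(targets=[[[-0.2,0,0],[0,0,0]],[[-0.2,0,0],[0,0,0]]])

```text
time_s: 17.95
tcp_pos: [0.6453, -0.1299, 0.0641]
eef_rot: [-179.9, -0.0, -89.2]
contact_force: [3.1, -1.4, 0.9]
gripper_width: 0.0002
gripper_force: 1.7
```

move_arm(targets=[[[-0.2,0,0],[0,0,0]],[[-0.4,0,0],[0,0,0]],[[-0.4,0,0],[0,0,0]]])

```text
time_s: 18.32
tcp_pos: [0.6452, -0.1273, 0.0641]
eef_rot: [-179.9, -0.1, -89.2]
contact_force: [4.7, -9.8, -0.2]
gripper_width: 0.0004
gripper_force: 5.5
```

move_arm(targets=[[[-0.2,0,0],[0,0,0]],[[-0.3,0,0],[0,0,0]],[[-0.3,0,0],[0,0,0]]])

```text
time_s: 18.7
tcp_pos: [0.6452, -0.1269, 0.0641]
eef_rot: [-179.9, -0.2, -89.2]
contact_force: [7.0, -22.4, -1.8]
gripper_width: 0.0007
gripper_force: 11.5
```

The force has risen to 22 N without movement, so the lever is on its stop. Back off, rise and check.

move_arm(targets=[[[1,0,0],[0,0,0]],[[3,0,0],[0,0,0]],[[3,0,-5],[0,0,0]],[[3,0,-11],[0,0,0]],[[3,6,-14],[0,0,0]]])

```text
time_s: 19.32
tcp_pos: [0.5913, -0.1543, 0.204]
eef_rot: [-179.8, -0.0, -89.2]
contact_force: [-0.8, 0.4, -0.3]
gripper_width: 0.0004
gripper_force: 0.0
```

move_arm(targets=[[[0,6,0],[0,0,0]],[[0,12,0],[0,0,0]],[[0,18,0],[0,0,0]],[[0,18,0],[0,0,0]],[[0,18,0],[0,0,0]]])

```text
time_s: 19.95
tcp_pos: [0.4089, -0.1564, 0.202]
eef_rot: [-179.9, 0.0, -89.2]
contact_force: [-0.2, -0.1, -0.4]
gripper_width: 0.0001
gripper_force: 0.0
```

```bash
python3 wl.py p8 top; python3 -c "
import cv2
a=cv2.imread('pics/p8top.png')[110:260,130:400]
cv2.imwrite('pics/c8.png',cv2.resize(a,None,fx=2.96,fy=2.96,interpolation=3))"
```

```text
top
damper_axis 0.79 [175.5 225. ] [0.5789 0.0756 0.06  ]
lever_knob 0.96 [204.2 248.7] [ 0.4828 -0.0018  0.106 ]
pointer 0.84 [148.6 203.9] [0.6702 0.1462 0.043 ]
long_mark 0.7 [148.6 203.1] [0.6709 0.1494 0.039 ]
clamp_pivot 0.88 [173.7 284.1] [ 0.5848 -0.1155  0.05  ]
clamp_knob 0.69 [153.9 282.3] [ 0.6436 -0.1087  0.088 ]
[ 0.40926428 -0.15623291  0.20103969] [ 1.79928740e+02 -1.27135562e-03 -8.91989632e+01] 20.3
```

View pics/c8.png

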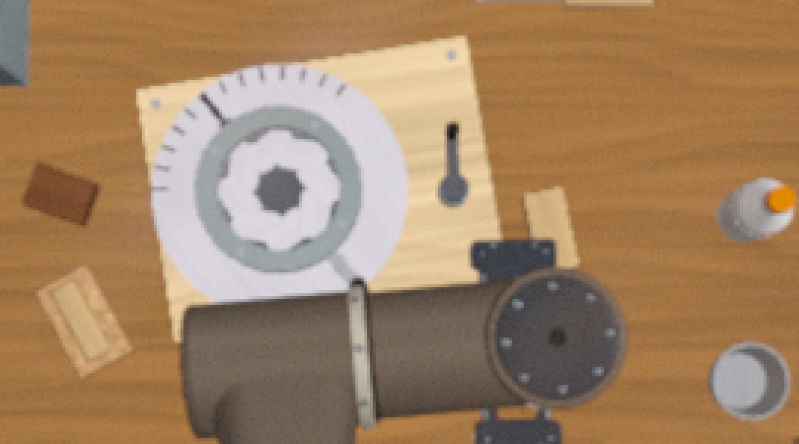

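The picture shows the pointer meeting the long mark at (222,122), the clamp lever round along +x with its knob at (452,130), and the loose things where they were. The gripper is clear at z 0.20, so I'm handing in.

```bash
python3 -c "
from h import *
print(r.close_job())"
```

```text
the job is handed in; nothing more can be done
None
```

The job is handed in at about 20 s: the pointer stands on the long mark, about 1 mm off by my last close look, the clamp lever is at its stop, and the loose things look unmoved; the verdict was not shown.

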